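# Switch on the test amplifier with its pull-on knob

## Task

Switch on the little black test amplifier, the bench box with the round silver speaker grille: pull its red knob straight up, all the way until it stops, then let go so that it stays standing out by itself. Leave the knobs of the blue soldering station and the white power supply pushed in.

Things in the scene. Friction and masses are not known exactly. Their poses are not given: they have to be found in the camera images.
- amp_knob (a joint): Red knob, upright cylinder 32 mm in diameter, 38 mm tall, on the amplifier: black box 140 x 120 x 70 mm, fixed, turned up to 20 degrees, round silver grille on top. Slides straight up, 0 = pushed in (off), 0.018 m = pulled up to its stop. Spring: pull 3.5 N rising to 9 N at the stop. Let go after a full pull, it sinks to about 0.010 by itself and stays (on), a green neck showing.
- amp_grip (a point): Point on the red knob's axis to grip at, any yaw; moves with the knob. While the knob is in, 28 mm above the box's top (70 mm above the bench); 14 mm below the knob's top face, 24 mm above its lower rim. z up along the axis, x from the knob towards the grille. No other box, knob or part stands over 15 mm above the box tops within 60 mm; the next knob is at least 160 mm away.
- solder_knob (a joint): Black knob of the same make on the blue soldering station (blue box with a yellow sponge on top). Slides straight up, 0 = pushed in (off), 0.018 m = pulled up to its stop. Must stay in.
- psu_knob (a joint): Yellow knob of the same make on the white power supply (white box with a red and a black terminal on top). Slides straight up, 0 = pushed in (off), 0.018 m = pulled up to its stop. Must stay in.
There are look-alikes about, which are no part of the job. What is shaped like the part that bears amp_knob but brown is not meant. What is shaped like the part that bears solder_knob but purple is not meant.

How it is judged (in metres and radians):
On the way:
1. the red knob is pulled up to its stop (at least 14 of its 18 mm) (value of joint amp_knob above 0.014 m), for 0.1 s.
At the end, for the whole second after the job is handed in: The red knob, after a full pull, rests by itself standing at least 6 mm out; the black and the yellow knob are in (less than 5 mm out) (value of joint amp_knob above 0.006 m and value of joint each of solder_knob, psu_knob below 0.005 m); the robot touches nothing.
It fails at once if the soldering station's black knob is pulled out 5 mm or more (value of joint solder_knob above 0.005 m).
It fails at once if the power supply's yellow knob is pulled out 5 mm or more (value of joint psu_knob above 0.005 m).
It also fails if it takes over 32 s, if anything falls off the work surface, if the arm or the gripper's body presses on something with over 40 N, if the wrist force passes 120 N, or if a joint passes its speed limit or range.

## Robot

A 7-joint arm with a two-finger parallel gripper is mounted at the origin on the work surface. World frame = base frame: x ahead of the robot, y to its left, z up, the work surface at z = 0. Lengths are in mm, angles in rad, forces in N, time in s.
With the tool pointing down it reaches from about 350 to 900 mm from the base axis. Payload 8.1 kg.
Tool frame: the origin (TCP) lies between the finger pads; the fingertips stand 22 mm ahead of it and the grasp point (between the pads) lies 3 mm ahead of it (r.tip_reach is the distance from the TCP to the fingertips, in mm); y points along the fingers, x is the direction in which the jaws open and shut, and the axes are right-handed (so a half turn about y gives the same grasp; the last joint's range is limited). The gripper opens to 92 mm and grips with 3 to 60 N. Pads are 19 mm wide; open, the fingers measure 130 mm over their backs; the gripper's body (75 mm by 190 mm) begins 47 mm behind the grasp point.
Start: joints at [-0.103, 0.434, 0.025, 1.573, -0.012, 1.134, -0.075], TCP at [625.012, -0.027, 248.742] pointing down, gripper open.
Joint ranges: [-2.62, 2.62], [-0.44, 2.09], [-1.27, 1.32], [0.08, 2.57], [-1.32, 4.46], [0.12, 2], [-2.74, 2.74]. Speed limits (rad/s): [2.22, 2.22, 3.01, 3.01, 3.14, 3.14, 3.14].

## Interface

Orientations are given as a 3x3 rotation matrix whose columns are the frame's x, y, z axes.
In Python, from workcell import r gives the robot as it stands.
- The arm moves only by the tool servo_tool, never from a script. Its argument "motion" is text: rows parted by semicolons, each of 4 numbers parted by spaces: the shift along the world's x, y, z in cm, then the turn about the world's z in degrees. In form: x y z yaw; .... A call has 1 to 5 rows; each row is the pose to reach, as a shift and turn from the pose commanded when the call began; what a row does not reach only later rows make up. A row lasts 1/8 s, in which the tool goes at most 62.5 mm and 10.7 degrees, less where a joint would pass 70% of its speed; a pose out of reach is approached as far as the arm can. A call with a gripper value outside its range is refused whole. "hand" is the opening, from 0 (shut) to 1 (fully open), set as the call begins (left out, the last holds). The fingers move at their own pace and stop on an object; the grip force is fixed at half the most. Time passes only in rows, so rows that repeat a pose let the fingers close. It gives the time, the measured TCP pose, the force and the opening at its end, in the units of the state.
- r.read_state(): the state, without advancing time (a new reading comes with each control period).
- r.read_camera(name): name is "scene" or "side" or "wrist"; returns the picture (400x640x3 uint8, red, green, blue); there is no depth.
- r.calibration(name): a dict with "intrinsics" (3x3 intrinsics, pixels), "pose" (4x4, takes a point from camera to world coordinates). Camera axes: x right, y up, looking along -z (the intrinsics and any distortion apply to the point x, -y, -z); pixel columns grow to the right and rows downward; lengths in mm; the calibration is good to about 2 mm. The wrist camera is an equidistant fisheye: a pixel r from the principal point sees the ray r / f radians off the axis. A picture is of the moment at which its call begins: read the wrist's pose just before it. calibration takes no time and is no camera call; for the wrist camera it gives the pose at the moment of the call.
- r.close_job(): hands the job in, once; it reports no verdict.
The state is a dict: "time_s": time; "qpos": joint angles; "joint_velocities": joint speeds; "joint_torque": joint torques, N m; "tool_pos": TCP position; "tool_rot": TCP orientation; "contact_force": force on the tool from outside, world axes, zero at the start; "moment": the same for the moment, N m; "finger_gap": finger opening in mm.
Only numpy, scipy, OpenCV 4.12 (cv2) and the standard library are available. Lean on these libraries where they do the work, as an engineer would, in place of code of your own. Each camera call takes 0.05 s, during which the arm holds its last target. There are 200 camera calls.

## Working session

There is one attempt and no reset: what is moved stays moved. The work goes in short steps, Python scripts to look and compute and a tool call to move; the robot and the scene stay as the last step left them, time stands still between calls to the robot, and variables do not carry over. Pictures are saved under pics/ and viewed, about 8 in all and at most 12, crops included, and the job is handed in when it is done.

Besides the shell and the picture viewer there is one more tool, called after ">>>" as name(argument=value, ...), one argument or row to a line, values as JSON. servo_tool: Moves the arm, as the interface text tells. Its arguments: {"type":"object","properties":{"motion":{"type":"string"},"hand":{"type":"number"}},"required":["motion"]}

```bash
mkdir -p pics; cat > h.py <<'E'
import numpy as np, cv2
from workcell import r
def ray(name,uv,c=None):
    c=c or r.calibration(name); K=np.array(c["intrinsics"]);P=np.array(c["pose"])
    x=(uv[0]-K[0,2])/K[0,0]; y=(uv[1]-K[1,2])/K[1,1]
    if name=="wrist":
        t=np.hypot(x,y); s=np.sin(t)/t if t>1e-9 else 1; d=np.array([x*s,-y*s,-np.cos(t)])
    else: d=np.array([x,-y,-1.])
    return P[:3,3],P[:3,:3]@d
def onz(name,uv,z,c=None):
    o,d=ray(name,uv,c); return o+d*(z-o[2])/d[2]
E
python3 - <<'E'
from h import *
a=r.read_camera("scene");b=r.read_camera("side");w=r.read_camera("wrist")
for n,i in zip(("scene","side","wrist"),(a,b,w)): cv2.imwrite(f"pics/{n}0.png",i[:,:,::-1])
print({k:r.calibration(k) for k in ("scene","side","wrist")})
E
```

```text
{'scene': {'intrinsics': array([[501.0177987 ,   0.        , 322.53722591],
       [  0.        , 501.0177987 , 199.07056163],
       [  0.        ,   0.        ,   1.        ]]), 'pose': array([[ 7.04275593e-01, -6.18606606e-01,  3.48312727e-01,
         8.81574583e+02],
       [ 7.09906846e-01,  6.09997961e-01, -3.52043688e-01,
        -4.95743195e+02],
       [ 5.30649740e-03,  4.95205367e-01,  8.68759740e-01,
         1.32431824e+03],
       [ 0.00000000e+00,  0.00000000e+00,  0.00000000e+00,
         1.00000000e+00]])}, 'side': {'intrinsics': array([[396.76547838,   0.        , 318.73243791],
       [  0.        , 396.76547838, 204.4023354 ],
       [  0.        ,   0.        ,   1.        ]]), 'pose': array([[ 7.91796352e-01,  3.68236356e-01, -4.87299213e-01,
        -1.70507000e+02],
       [-6.10575107e-01,  4.56278902e-01, -6.47307966e-01,
        -7.63837400e+02],
       [-1.60179772e-02,  8.10068855e-01,  5.86115923e-01,
         7.89149905e+02],
       [ 0.00000000e+00,  0.00000000e+00,  0.00000000e+00,
         1.00000000e+00]])}, 'wrist': {'intrinsics': array([[309.70691629,   0.        , 322.06692239],
       [  0.        , 309.70691629, 203.39240904],
       [  0.        ,   0.        ,   1.        ]]), 'pose': array([[ 9.99995424e-01, -9.27509508e-04,  2.87961684e-03,
         6.25661168e+02],
       [ 6.85978417e-05,  9.58550592e-01,  2.84922372e-01,
         7.62552379e+01],
       [-3.02452664e-03, -2.84920870e-01,  9.58546269e-01,
         3.84005814e+02],
       [ 0.00000000e+00,  0.00000000e+00,  0.00000000e+00,
         1.00000000e+00]])}}
```

View pics/scene0.png

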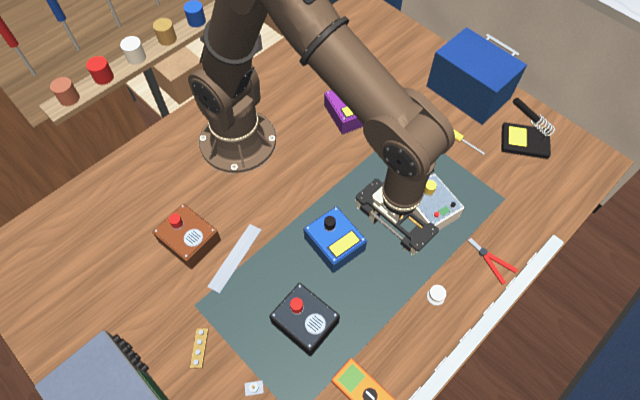

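View pics/side0.png

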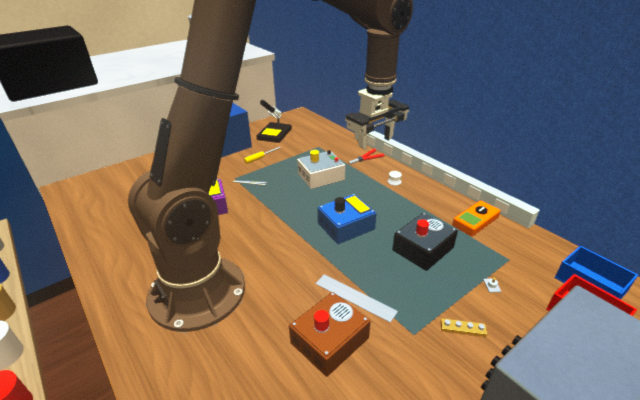

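The scene view shows the black amplifier with its red knob at (297,305) and grille at (315,323). The side view has the knob at (423,228). The brown look-alike is at (185,230) in the scene view.

```bash
cat >> h.py <<'E'
def red(img,u,v,R=25):
    h=cv2.cvtColor(img,cv2.COLOR_RGB2HSV); m=((h[...,0]<8)|(h[...,0]>172))&(h[...,1]>140)&(h[...,2]>80)
    k=np.zeros_like(m); k[max(0,v-R):v+R,max(0,u-R):u+R]=1; ys,xs=np.nonzero(m&k)
    return np.array([xs.mean(),ys.mean()]),len(xs),(xs.min(),xs.max(),ys.min(),ys.max())
def tri(A,B):
    (o1,d1),(o2,d2)=A,B; s=np.linalg.lstsq(np.stack([d1,-d2],1),o2-o1,rcond=None)[0]
    p,q=o1+s[0]*d1,o2+s[1]*d2; return (p+q)/2,np.linalg.norm(p-q)
E
python3 - <<'E'
from h import *
a=cv2.imread("pics/scene0.png")[:,:,::-1].copy();b=cv2.imread("pics/side0.png")[:,:,::-1].copy()
ra=red(a,297,305,16);rb=red(b,423,228,14);print(ra,rb)
print(tri(ray("scene",ra[0]),ray("side",rb[0])))
print("grille",onz("scene",(315.5,323.5),70),onz("side",(434,225),70))
for z in (93,98):print(onz("scene",ra[0],z),onz("side",rb[0],z))
s=r.read_state();print(s["time_s"],s["tool_rot"],s["finger_gap"])
E
```

```text
(array([296.15923567, 304.76433121]), 157, (np.int64(290), np.int64(302), np.int64(298), np.int64(312))) (array([422.01219512, 226.95731707]), 164, (np.int64(417), np.int64(428), np.int64(219), np.int64(235)))
(array([ 560.35145759, -261.32256714,   97.5721043 ]), np.float64(0.11970373519261905))
grille [ 622.8601104  -254.72700122   70.        ] [ 622.95363336 -256.72630899   70.        ]
[ 559.18022953 -260.50558418   93.        ] [ 565.17830382 -257.9349382    93.        ]
[ 560.48937261 -261.46081088   98.        ] [ 559.8943463  -261.56851236   98.        ]
0.15 [[ 9.99999317e-01 -1.16330078e-03  1.09313964e-04]
 [-1.09445316e-04 -1.12850018e-04  9.99999988e-01]
 [-1.16328843e-03 -9.99999317e-01 -1.12977259e-04]] 91.70047037195593
```

>>> servo_tool(
  motion="-1.3 -5.2 0 0; -2.6 -10.4 -1 0; -3.9 -15.6 -3 0; -5.2 -20.9 -5 0; -6.5 -26.1 -6 0",
  hand=1,
)

```text
time_s: 0.78
tool_pos: [558.8, -262.4, 187.4]
tool_rot: [[1.0, -0.001, 0.0], [-0.0, 0.001, 1.0], [-0.001, -1.0, 0.001]]
contact_force: [0.6, -0.7, 0.2]
finger_gap: 92.0
```

>>> servo_tool(
  motion="0 0 0 0; 0 0 0 0; 0 0 0 0",
)

```text
time_s: 1.15
tool_pos: [560.7, -259.3, 188.9]
tool_rot: [[1.0, 0.001, -0.002], [0.002, 0.001, 1.0], [0.001, -1.0, 0.001]]
contact_force: [0.3, 0.1, 0.6]
finger_gap: 91.9
```

```bash
python3 - <<'E'
from h import *
s=r.read_state();c=r.calibration("wrist");w=r.read_camera("wrist");print(s["tool_pos"],s["time_s"])
cv2.imwrite("pics/w1.png",w[:,:,::-1])
K=c["intrinsics"];P=c["pose"]
p=np.linalg.inv(P)@np.array([560,-261,112,1]);d=p[:3];t=np.arctan2(np.hypot(d[0],d[1]),-d[2]);n=np.hypot(d[0],d[1])
u=np.array([K[0,2]+K[0,0]*t*d[0]/n,K[1,2]-K[1,1]*t*d[1]/n]);print("pred top",u)
print(red(w,int(u[0]),int(u[1]),60))
E
```

```text
[ 560.7430601  -259.34660343  188.89829999] 1.15
pred top [320.32918805 222.76282365]
(array([322.30690691, 218.34474474]), 1665, (np.int64(301), np.int64(343), np.int64(193), np.int64(242)))
```

View pics/w1.png

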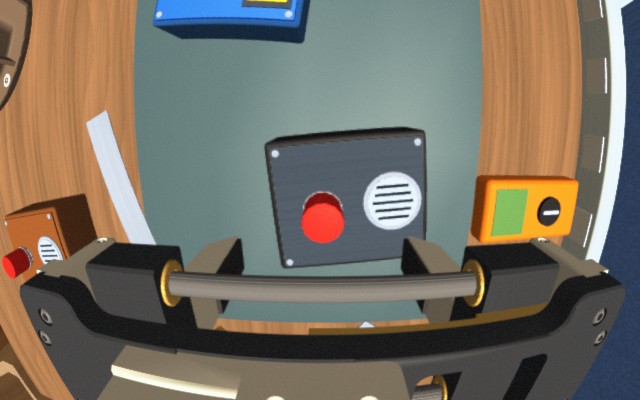

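The wrist view shows the black amplifier's red knob, top face centred near (322,221). That is within 2 mm of the estimate, so I'll go down and close.

>>> servo_tool(
  motion="0.1 0 -3 0; 0.1 0 -6 0; 0.1 0 -7.8 0; 0.1 0 -8.7 0; 0.1 0 -8.7 0",
)

```text
time_s: 1.82
tool_pos: [561.2, -260.8, 101.7]
tool_rot: [[1.0, -0.0, -0.0], [0.0, 0.0, 1.0], [-0.0, -1.0, 0.0]]
contact_force: [0.7, -0.4, 0.1]
finger_gap: 91.9
```

>>> servo_tool(
  motion="0 0 0 0; 0 0 0 0; 0 0 0 0; 0 0 0 0; 0 0 0 0",
  hand=0.25,
)

```text
time_s: 2.45
tool_pos: [561.0, -261.1, 101.8]
tool_rot: [[1.0, 0.0, 0.0], [-0.0, -0.0, 1.0], [0.0, -1.0, -0.0]]
contact_force: [0.5, -0.7, 0.6]
finger_gap: 46.6
```

>>> servo_tool(
  motion="0 0 0 0; 0 0 0 0; 0 0 0 0; 0 0 0 0; 0 0 0 0",
)

```text
time_s: 3.08
tool_pos: [561.1, -261.0, 101.7]
tool_rot: [[1.0, 0.0, 0.0], [-0.0, -0.0, 1.0], [0.0, -1.0, -0.0]]
contact_force: [0.9, -0.8, -1.6]
finger_gap: 31.4
```

>>> servo_tool(
  motion="0 0 0 0; 0 0 0 0; 0 0 0 0; 0 0 0.2 0; 0 0 0.5 0",
  hand=0,
)

```text
time_s: 3.7
tool_pos: [561.1, -261.0, 106.7]
tool_rot: [[1.0, -0.0, 0.0], [-0.0, 0.0, 1.0], [-0.0, -1.0, 0.0]]
contact_force: [3.1, -1.3, -4.6]
finger_gap: 31.4
```

>>> servo_tool(
  motion="0 0 0.2 0; 0 0 0.5 0; 0 0 0.8 0; 0 0 1.0 0; 0 0 1.0 0",
)

```text
time_s: 4.32
tool_pos: [561.1, -261.0, 117.0]
tool_rot: [[1.0, 0.0, 0.0], [-0.0, -0.0, 1.0], [0.0, -1.0, -0.0]]
contact_force: [3.1, -0.1, -3.3]
finger_gap: 31.6
```

>>> servo_tool(
  motion="0 0 0.2 0; 0 0 0.3 0; 0 0 0.4 0; 0 0 0.4 0",
)

```text
time_s: 4.82
tool_pos: [561.0, -261.0, 119.9]
tool_rot: [[1.0, -0.0, 0.0], [-0.0, 0.0, 1.0], [-0.0, -1.0, 0.0]]
contact_force: [6.5, -2.7, -15.1]
finger_gap: 31.1
```

```bash
python3 - <<'E'
from h import *
s=r.read_state();print(s["contact_force"],s["tool_pos"])
b=r.read_camera("side");a=r.read_camera("scene")
f=lambda i,u,v:cv2.resize(i[v-45:v+45,u-60:u+60,::-1],None,fx=5,fy=5,interpolation=2)
cv2.imwrite("pics/s2.png",cv2.resize(np.hstack([f(b,423,225),f(a,297,300)]),(800,300)))
E
```

```text
[  6.46741932  -2.73062192 -15.11710707] [ 561.02441111 -260.95767438  119.87377108]
```

View pics/s2.png

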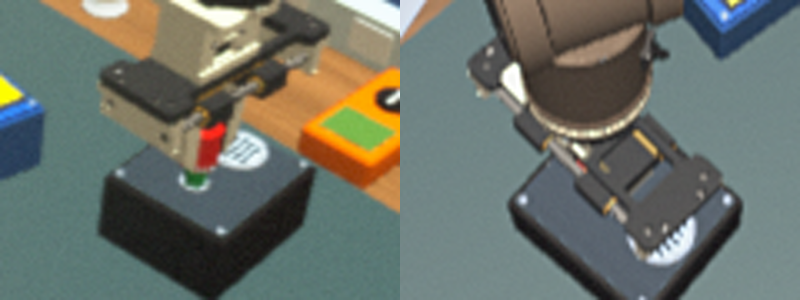

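The green neck shows, the TCP has risen 18 mm, and the force jumped to 15 N, so the knob is at its stop. I'll release it there.

>>> servo_tool(
  motion="0 0 0 0; 0 0 0 0; 0 0 0 0; 0 0 0 0; 0 0 0 0",
  hand=1,
)

```text
time_s: 5.55
tool_pos: [561.0, -261.0, 120.9]
tool_rot: [[1.0, 0.0, 0.0], [-0.0, -0.0, 1.0], [0.0, -1.0, -0.0]]
contact_force: [-0.9, -0.4, -0.6]
finger_gap: 76.8
```

>>> servo_tool(
  motion="0 0 0 0; 0 0 0 0; 0 0 2 0; 0 0 5 0; 0 0 8 0",
)

```text
time_s: 6.18
tool_pos: [560.9, -260.9, 201.5]
tool_rot: [[1.0, -0.0, 0.0], [-0.0, 0.0, 1.0], [-0.0, -1.0, 0.0]]
contact_force: [0.1, -0.2, 0.2]
finger_gap: 91.8
```

>>> servo_tool(
  motion="0 4 3 0; 0 9 6 0; 0 14 8 0; 0 18 8 0; 0 18 8 0",
)

```text
time_s: 6.8
tool_pos: [561.3, -76.7, 281.1]
tool_rot: [[1.0, 0.001, -0.006], [0.006, 0.002, 1.0], [0.001, -1.0, 0.002]]
contact_force: [-0.6, -0.6, 0.0]
finger_gap: 91.7
```

```bash
python3 - <<'E'
from h import *
b=r.read_camera("side");a=r.read_camera("scene")
f=lambda i,u,v:cv2.resize(i[v-45:v+45,u-60:u+60,::-1],None,fx=5,fy=5,interpolation=2)
cv2.imwrite("pics/s3.png",cv2.resize(np.vstack([np.hstack([f(b,423,225),f(a,297,300)]),np.hstack([f(b,345,210),f(b,320,165)])]),(800,600)))
ra=red(a,297,303,18);rb=red(b,423,224,16);print(ra,rb,tri(ray("scene",ra[0]),ray("side",rb[0])))
s=r.read_state();print(s["contact_force"],s["tool_pos"],s["time_s"])
E
```

```text
(array([296.10691824, 303.68553459]), 159, (np.int64(290), np.int64(302), np.int64(297), np.int64(311))) (array([422.50609756, 224.46341463]), 164, (np.int64(417), np.int64(428), np.int64(217), np.int64(232))) (array([ 560.55056825, -261.25694241,  106.24191172]), np.float64(0.061357598275728474))
[ 0.15074882 -0.65361251  0.29774097] [560.91503793 -81.11288041 280.73448248] 6.9
```

View pics/s3.png

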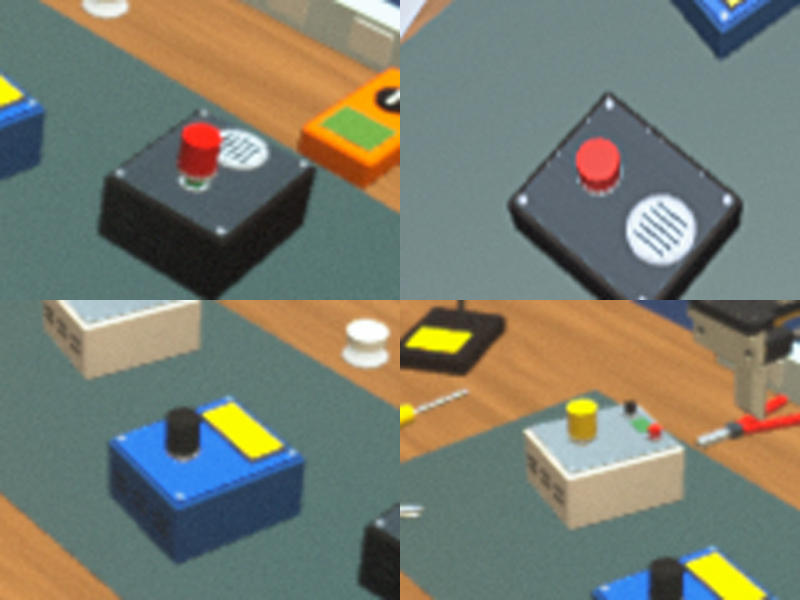

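The red knob stands out about 9 mm with its green neck visible. The black and yellow knobs are in, and the arm is clear.

```bash
python3 -c "
from workcell import r
print(r.close_job())"
```

```text
the job is handed in; nothing more can be done
None
```

The black test amplifier is switched on: I pulled its red knob to the stop, let go, and it stayed out by itself. The job was handed in at about 7 s.

- **Pull:** the tool rose about 18 mm with the knob. At the top the force jumped from about 3 N to 15 N, which I took as the stop.
- **After release:** triangulating the knob from two cameras shows it about 9 mm higher than before, with the green neck visible.
- **Other knobs:** by eye in the side camera picture, the black and yellow knobs are still pushed in. I did not measure them.
- **Arm:** it ended well clear, with contact force within sensor noise.

One reading looked odd: at about 15 mm of travel the force was only 3 N, lower than the spring figures suggest. The later measurements agree with a full pull. No check failed.

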